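# Rock the fallen pepper mill up and straighten the condiment row

### The arm

A 6-joint arm with a two-finger parallel gripper is mounted at the origin on a cart in front of the work surface, level with it; the furniture and walls round the work are solid. World frame = base frame: x ahead of the robot, y to its left, z up, the work surface at z = 0. Lengths are in mm, angles in rad, forces in N, time in s.
With the tool pointing down it reaches from about 300 to 850 mm from the base axis. Payload 4.2 kg.
Tool frame: the origin (TCP) lies midway between the tips of the shut fingers; the grasp point (between the pads) lies 19 mm behind it; z points along the fingers, y is the line along which they close (so a half turn about z gives the same grasp; the last joint's range is limited). The gripper opens to 91 mm and grips with 3 to 60 N. Pads are 32 mm wide; open, the fingers measure 118 mm over their backs; the gripper's body (76 mm by 178 mm) begins 60 mm behind the grasp point.
Start: joints at [1.19, 0.32, 1.565, -0, 1.257, -0.02], TCP at [202.991, 537.994, 213.976] pointing down, gripper open.
Joint ranges: [-3.11, 3.11], [-0.84, 2.01], [0.21, 2.61], [-1.34, 4.49], [0.05, 2.63], [-2.56, 2.56]. Speed limits (rad/s): [2.57, 2.57, 3.14, 3.14, 3.14, 3.14].

### API

Orientations are given as a unit quaternion [x, y, z, w].
In Python, from cell import get_obs, imaging, order, models gives the robot as it stands. The module is installed in compiled form; this text tells all that it offers.
- The arm moves only by the tool jog_arm, never from a script. Its argument "targets" is text: rows parted by semicolons, each of 5 numbers parted by spaces: the finger opening in mm, from 0 to 91.2, then the shift along the world's x, y, z in mm, then the turn about the world's z in rad. In form: grip tx ty tz turn; .... A call has 1 to 8 rows; each row shifts and turns the commanded pose from where the row before left it; what a row does not reach is not made up. A row lasts 1/8 s, in which the tool goes at most 62.5 mm and 10.7 degrees, less where a joint would pass 70% of its speed; a pose out of reach is approached as far as the arm can. A call with a gripper value outside its range is refused whole. The fingers move at their own pace and stop on an object; the grip force is fixed at half the most. Time passes only in rows, so rows that do not move let the fingers close. It gives the time, the measured TCP pose, the force, the opening and the grip force at its end, in the units of the state.
- get_obs(): the state, without advancing time (a new reading comes with each control period).
- imaging.get_image(name): name is "side" or "top" or "wrist"; returns a dict with "frame" (400x640x3 uint8, blue, green, red), "K" (3x3 intrinsics, pixels), "D" ([k1, k2, p1, p2, k3] as OpenCV has them; the pictures are not rectified), "R" (3x3) and "t" (3): a world point X has camera coordinates R X + t. Camera axes: x right, y down, z forward; pixel columns grow to the right and rows downward; lengths in mm; the calibration is good to about 2 mm. A picture is of the moment at which its call begins. There is no depth.
- order.job_done(): hands the job in; it is judged then, once.
Trained networks look in the newest picture that a camera, given by its name, has taken for a name from the list of things; names that differ only in an ending like _2 or _b are one class to them, and where a whole thing is asked for, a point or a joint stands for the part that bears it (a point fixed in the world has none). Each returns a list of dicts, best first, with "confidence" (0 to 1); they miss things now and then, are a little off and sometimes report something else, mostly with a low value. They report only what shows in the picture. A call takes as long as a camera call. They do not tell look-alikes from the thing itself.
- models.look_for(camera, thing): "at" ([x, y, z] in mm, in the coordinates of the camera as it stood for that picture, good to about 4 mm: the middle of the surface that is visible of it).
The state is a dict: "clock": time; "joint_pos": joint angles; "qd": joint speeds; "joint_efforts": joint torques, N m; "eef_pos": TCP position; "tcp_rot": TCP orientation; "contact_force": force on the tool from outside, world axes, zero at the start; "wrist_torque": the same for the moment, N m; "finger_gap": finger opening in mm; "finger_force": force on a finger pad.
Only numpy, scipy, OpenCV 4.12 (cv2) and the standard library are available. Lean on these libraries where they do the work, as an engineer would, in place of code of your own. Each camera call takes 0.05 s, during which the arm holds its last target. There are 200 camera calls.

### The job

The wooden pepper mill has been knocked over on the worktop; rock it up on its foot, with its head turning between your fingertips, and do not carry it tipped, or it scatters pepper. Stand it on the wooden board midway between the salt shaker and the spice jar, one of which is out of line: move that one straight across into line, so that the three make one straight, evenly spaced row along the middle of the board. Leave the cheese and the pasta jar where they are.

Things in the scene. Friction and masses are not known exactly. Their poses are not given: they have to be found in the camera images.
- board: Worn wooden serving board, 193 x 382 x 17 mm, fixed flat on the worktop, one end tapering to a blunt point. Origin: centre of its underside; z up, y along its length to the tapering end, x across. The row lies on its middle line (x = 0): mill at y = 0, the two small things at about y = +105 and -105 mm. One of the two (either) starts 36 to 50 mm off that line at the -x side, the other within 4 mm of it.
- mill_head (a point): The fallen pepper mill: turned dark wood, small metal nut on top, 200 mm long, about 0.24 kg, lying on its side on the worktop. This point is the middle of its rounded head, on the axis, 163 mm from the foot face; the head is a ball 50 mm across here, to be pinched (it turns between two finger pads). z runs along the mill's axis from foot to head.
- mill_foot (a point): Centre of the pepper mill's flat round foot face, 58 mm across, on the axis. z runs from foot to head, so it points up when the mill stands. The foot's rim touches the worktop while the mill lies, and the mill rocks up over it; standing, this point is at the height of the surface below (17 mm on the board).
- shaker_centre (a point): The salt shaker, a clear waisted glass with white salt and a grey metal cap, 90 mm tall, 44 mm across at the body and 34 mm at the cap, about 0.1 kg, standing loose on the board. This point is on its axis, 45 mm above its foot; z up.
- jar_centre (a point): The spice jar, a straight clear plastic jar with a label and a white lid, 98 mm tall, 47 mm across, about 0.11 kg, standing loose on the board. This point is on its axis, 49 mm above its foot; z up.
- brie: Bystander: a pale wedge of soft cheese, 163 x 85 x 39 mm, on an oblong white porcelain dish 11 mm thick at the left. Origin: centre of its underside.
- pasta_jar: Bystander: a glass jar of pasta with a yellow lid, 142 mm tall, 87 mm across, beyond the fallen mill. Origin under its centre.
Things that resemble listed ones, but are neither listed nor needed, are in the scene too. What is shaped like the part that bears shaker_centre but yellow is not meant.

How it is judged (in metres and radians):
At the end, for the whole second after the job is handed in: Mill, shaker and jar stand upright (within 7 degrees) on the board, each axis within 16 mm of its lengthwise middle line; the mill within 20 mm of half-way along it, 83 to 132 mm from each neighbour's axis, one neighbour on either side (angle between each of mill_foot, shaker_centre, jar_centre's own z axis and vertical below 0.12 rad and z of mill_foot in the frame of board between 0.012 and 0.022 m and x of mill_foot in the frame of board between -0.016 and 0.016 m and y of mill_foot in the frame of board between -0.02 and 0.02 m and x of shaker_centre in the frame of board between -0.016 and 0.016 m and x of jar_centre in the frame of board between -0.016 and 0.016 m and horizontal distance between mill_foot and shaker_centre between 0.083 and 0.132 m and horizontal distance between mill_foot and jar_centre between 0.083 and 0.132 m and horizontal distance between shaker_centre and jar_centre above 0.18 m); the robot touches nothing.
It fails at once if the pepper mill is carried tipped: its foot is lifted more than about 3 cm off the surface while it leans more than 23 degrees from upright (height (world z) of mill_foot above 0.06 m and angle between mill_foot's own z axis and vertical above 0.4 rad).
It fails at once if the salt shaker is tipped over (angle between shaker_centre's own z axis and vertical above 0.8 rad).
It fails at once if the spice jar is tipped over (angle between jar_centre's own z axis and vertical above 0.8 rad).
It fails at once if the cheese is moved by more than 25 mm (distance of brie from where it was at the start of the episode above 0.025 m).
It fails at once if the pasta jar is moved by more than 25 mm (distance of pasta_jar from where it was at the start of the episode above 0.025 m).
It also fails if it takes over 53 s, if anything falls off the work surface, if the arm or the gripper's body presses on something with over 40 N, if the wrist force passes 120 N, or if a joint passes its speed limit or range.

## Working session

There is one attempt and no reset: what is moved stays moved. The work goes in short steps, Python scripts to look and compute and a tool call to move; the robot and the scene stay as the last step left them, time stands still between calls to the robot, and variables do not carry over. Pictures are saved under pics/ and viewed, at most 12 in all, crops included, and the job is handed in when it is done.

Besides the shell and the picture viewer there is one more tool, called after "Request:" as name(argument=value, ...) on one line, values as JSON. jog_arm: Moves the arm, as the interface text tells. Its arguments: {"type":"object","properties":{"targets":{"type":"string"}},"required":["targets"]}

```bash
mkdir -p pics; cat > h.py <<'E'
from cell import get_obs, imaging, order, models
import numpy as np, cv2
def shot(cam,fn=None):
    im=imaging.get_image(cam)
    if fn: cv2.imwrite('pics/'+fn+'.png',im['frame'])
    return im
def find(cam,im,things,n=3):
    for t in things:
        for d in models.look_for(cam,t)[:n]:
            p=np.array(d['at'],float); w=np.array(im['R']).T@(p-np.array(im['t']).ravel())
            px=cv2.projectPoints(p.reshape(1,3),np.zeros(3),np.zeros(3),np.array(im['K']),np.array(im['D']))[0].ravel()
            print(cam,t,w.round(0),px.round(0),round(d['confidence'],2))
def ray(im,u,v,z):
    n=cv2.undistortPoints(np.array([[[u,v]]],float),np.array(im['K']),np.array(im['D']))[0,0]
    R=np.array(im['R']);d=R.T@np.array([n[0],n[1],1]);c=-R.T@np.array(im['t']).ravel()
    return (c+d*(z-c[2])/d[2])
def proj(im,X):
    return cv2.projectPoints(np.array(X,float).reshape(-1,1,3),cv2.Rodrigues(np.array(im['R']))[0],np.array(im['t'],float),np.array(im['K']),np.array(im['D']))[0].reshape(-1,2)
E
python3 - <<'E'
from h import *
T=['board','mill_head','mill_foot','shaker_centre','jar_centre','brie','pasta_jar']
for c in ['top','side']:
    im=shot(c,c+'0'); find(c,im,T)
    print(c,(-np.array(im['R']).T@np.array(im['t']).ravel()).round())
print(get_obs())
E
```

```text
top board [ 567. -136.   18.] [390. 167.] 0.81
top mill_head [461. 256.  43.] [281. 196.] 0.6
top mill_foot [460. 261.  41.] [280. 197.] 0.9
top shaker_centre [294. 304.  76.] [267. 244.] 0.63
top shaker_centre [537. -41.  95.] [366. 171.] 0.52
top jar_centre [ 537. -247.  112.] [427. 169.] 0.64
top brie [463. 492.  42.] [215. 197.] 0.69
top pasta_jar [606. 443. 142.] [223. 151.] 0.79
top [ 232.  113. 1707.]
side board [ 540. -163.   20.] [390. 261.] 0.9
side board [459. 481.  40.] [258. 173.] 0.36
side mill_head [457. 204.  41.] [293. 203.] 0.81
side mill_head [598. 427.  79.] [301. 161.] 0.7
side mill_foot [455. 206.  38.] [292. 204.] 0.6
side shaker_centre [533. -56.  63.] [364. 228.] 0.98
side shaker_centre [291. 291.  47.] [229. 201.] 0.61
side shaker_centre [555. 132.  44.] [333. 205.] 0.59
side jar_centre [ 526. -268.   75.] [417. 264.] 0.91
side brie [456. 484.  39.] [257. 173.] 0.77
side pasta_jar [600. 427.  77.] [301. 162.] 0.72
side [ -67. -864.  588.]
{'clock': 0.8, 'joint_pos': array([ 1.18999085e+00,  3.19593165e-01,  1.56450946e+00,  4.40554909e-05,
        1.25738954e+00, -2.00396672e-02]), 'qd': array([ 2.52998210e-04,  5.65815075e-04,  4.98286374e-04,  3.57032198e-04,
       -1.22757984e-03, -3.11198166e-05]), 'joint_efforts': array([ 3.63902564e-04, -4.12301266e+01, -2.32220811e+01,  7.27074221e-02,
        3.75678472e-02,  1.61810721e-05]), 'eef_pos': array([202.98258611, 537.99605044, 213.97619351]), 'tcp_rot': array([ 1.79412956e-01,  9.83773850e-01,  5.34076341e-05, -1.05333628e-05]), 'contact_force': array([ 0.77210875, -0.73701938, -0.27316245]), 'wrist_torque': array([ 0.00120761, -0.00416126, -0.04426014]), 'finger_force': 0.0, 'finger_gap': 91.27302853958078}
```

View pics/top0.png

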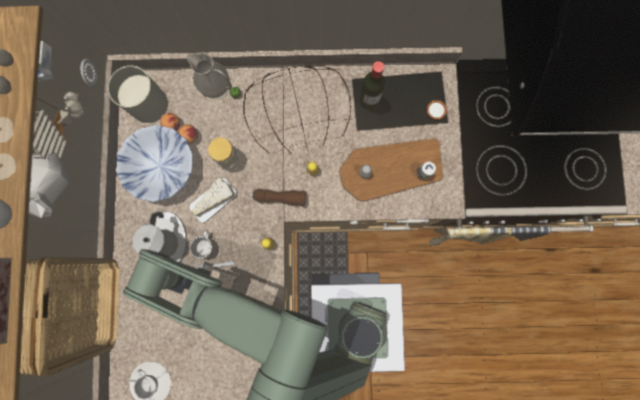

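View pics/side0.png

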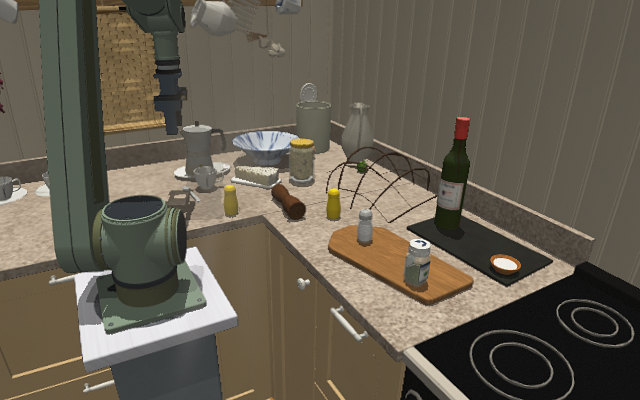

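The top view shows the mill at about (280,197), the board at (342–442, 140–200) with its taper to the left, the shaker at (366,171) and the jar at (428,170). Yellow decoys stand at (312,168) and (267,243). I'll enlarge the area between them.

```bash
python3 - <<'E'
import cv2
a=cv2.imread('pics/top0.png')[130:220,245:450]
cv2.imwrite('pics/c.png',cv2.resize(a,(795,int(90*795/205)),interpolation=cv2.INTER_CUBIC))
E
```

```text
(no output)
```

View pics/c.png

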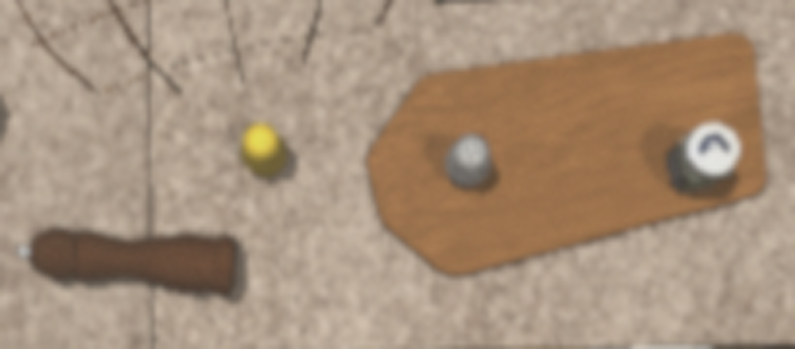

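```bash
cat > m.py <<'E'
from h import *
im=shot('top'); f=im['frame']
P=lambda cx,cy,z: ray(im,245+(cx+.5)/3.878-.5,130+(cy+.5)/3.867-.5,z)
hsv=cv2.cvtColor(f,cv2.COLOR_BGR2HSV)
m=((hsv[...,1]>90)&(hsv[...,0]<25)&(hsv[...,2]>70)).astype('uint8'); m[:,:335]=0; m[:,450:]=0; m[:130]=0; m[208:]=0
cs=cv2.findContours(m,0,1)[0]; c=max(cs,key=cv2.contourArea); c=cv2.convexHull(c)
w=np.array([ray(im,*p,17)[:2] for p in c[:,0]],np.float32)
(cx,cy),s,a=cv2.minAreaRect(w); print('rect',cx,cy,s,a)
for p in [(366,160),(385,222),(450,275),(765,188),(748,35),(425,75)]: print('corner',P(*p,17).round(1))
print('jar lid',P(713,150,115).round(1),'shaker cap',P(473,153,107).round(1))
print('mill nut',P(24,250,25).round(1),'head',P(62,253,27).round(1),'foot end',P(240,266,29).round(1),'foot top/bot',P(237,237,29).round(1),P(237,295,29).round(1))
E
python3 m.py
```

```text
rect 555.6788330078125 -140.7310791015625 (190.85679626464844, 373.3144226074219) 7.2559099197387695
corner [554.1  49.2  17. ]
corner [495.2  32.9  17. ]
corner [444.4 -25.9  17. ]
corner [ 520.8 -321.1   17. ]
corner [ 667.4 -312.8   17. ]
corner [634.2  -8.   17. ]
jar lid [ 538.8 -252.   115. ] shaker cap [541.5 -41.9 107. ]
mill nut [473.9 366.7  25. ] head [470.1 331.3  27. ] foot end [454.8 167.4  29. ] foot top/bot [481.8 169.8  29. ] [428.  170.6  29. ]
```

Request:
jog_arm(targets="91 20 -40 40 -0.12;91 25 -50 20 -0.15;91 25 -50 20 -0.15;91 25 -50 20 -0.15;91 25 -50 0 -0.15;91 25 -50 0 -0.15;91 25 -50 0 -0.15;91 25 -50 0 0")

```text
clock: 1.85
eef_pos: [398.5, 146.3, 314.3]
tcp_rot: [0.637, 0.771, 0.001, 0.0]
contact_force: [0.6, 0.3, -0.6]
finger_gap: 90.9
finger_force: 0.0
```

Request:
jog_arm(targets="91 25 -50 0 0;91 25 -50 0 0;91 25 -50 0 0;91 25 -50 0 0;91 20 -40 0 0;91 10 -30 0 0;91 0 0 0 0;91 0 0 0 0")

```text
clock: 2.85
eef_pos: [527.6, -121.3, 314.0]
tcp_rot: [0.637, 0.771, 0.0, -0.0]
contact_force: [0.6, -0.2, -0.3]
finger_gap: 91.3
finger_force: 0.0
```

```bash
python3 - <<'E'
from h import *
im=shot('wrist','w0'); find('wrist',im,['board','shaker_centre','jar_centre'])
print((-np.array(im['R']).T@np.array(im['t']).ravel()).round(1)); o=get_obs();print(o['eef_pos'],o['tcp_rot'],o['clock'])
E
```

```text
wrist board [558. -99.  19.] [347. 157.] 0.77
wrist shaker_centre [541. -42. 100.] [348. 114.] 0.85
wrist jar_centre [ 535. -229.   72.] [315. 250.] 0.84
[515.3 -50.6 484.8]
[ 527.72316266 -120.9926      314.31732083] [6.36314845e-01 7.71429417e-01 2.14572328e-04 1.63765346e-04] 3.05
```

View pics/w0.png

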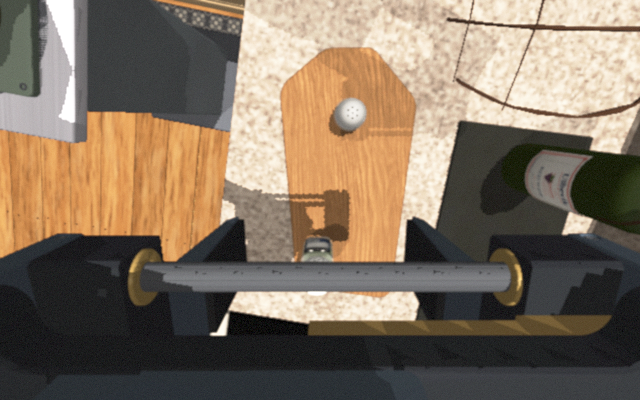

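```bash
python3 - <<'E'
from h import *
im=shot('wrist')
for p in [(325,48),(372,47),(281,95),(415,98),(287,170),(407,170),(292,230),(397,230),(385,297)]: print(p,ray(im,*p,17).round(1))
print('shaker cap',ray(im,351,112,107).round(1))
E
```

```text
(325, 48) [498.3  38.5  17. ]
(372, 47) [560.3  51.7  17. ]
(281, 95) [449.3 -32.5  17. ]
(415, 98) [634.4  -0.7  17. ]
(287, 170) [ 474.5 -135.4   17. ]
(407, 170) [ 649.3 -101.5   17. ]
(292, 230) [ 497.3 -227.    17. ]
(397, 230) [ 658.  -195.9   17. ]
(385, 297) [ 667.5 -313.6   17. ]
shaker cap [543.5 -38.9 107. ]
```

Request:
jog_arm(targets="91 3 -44 -30 0;91 4 -44 -30 0;91 4 -43 -30 0;91 0 0 -45 0;91 0 0 -45 0;91 0 0 -40 0;91 0 0 -38 0;91 0 0 0 0")

```text
clock: 4.1
eef_pos: [537.0, -251.5, 53.5]
tcp_rot: [0.637, 0.771, -0.001, -0.003]
contact_force: [-0.0, 0.9, 0.3]
finger_gap: 90.8
finger_force: 0.0
```

Request:
jog_arm(targets="50 0 0 0 0;40 0 0 0 0;40 0 0 0 0;40 0 0 0 0;40 0 0 0 0")

```text
clock: 4.72
eef_pos: [539.3, -253.1, 56.3]
tcp_rot: [0.637, 0.771, 0.0, 0.0]
contact_force: [0.4, -0.2, -0.0]
finger_gap: 45.7
finger_force: 30.0
```

Request:
jog_arm(targets="40 0 0 2 0;40 11 2 0 0;40 12 3 0 0;40 12 2 0 0;40 10 2 0 0;40 0 0 0 0;40 0 0 -2 0;40 0 0 0 0")

```text
clock: 5.72
eef_pos: [583.9, -244.0, 56.3]
tcp_rot: [0.637, 0.771, 0.0, 0.0]
contact_force: [1.1, 1.3, 1.2]
finger_gap: 45.5
finger_force: 30.0
```

Request:
jog_arm(targets="70 0 0 0 0;91 0 0 0 0;91 0 0 0 0;91 0 0 0 0;91 0 0 40 0;91 0 0 60 0;91 0 0 60 0;91 0 0 50 0")

```text
clock: 6.72
eef_pos: [584.1, -244.1, 268.7]
tcp_rot: [0.637, 0.771, 0.0, 0.001]
contact_force: [0.6, 0.7, -0.9]
finger_gap: 91.2
finger_force: 0.0
```

```bash
python3 - <<'E'
from h import *
for c in ['top','side']:
    im=shot(c,c+'1'); find(c,im,['jar_centre','shaker_centre','mill_head'],2)
a=cv2.imread('pics/top1.png')[130:220,245:450]
cv2.imwrite('pics/c1.png',cv2.resize(a,(795,349),interpolation=cv2.INTER_CUBIC))
E
```

```text
top jar_centre [ 582. -232.  100.] [421. 157.] 0.67
top shaker_centre [537. -40.  95.] [366. 171.] 0.58
top shaker_centre [552. 142.  78.] [313. 169.] 0.58
side jar_centre [ 567. -258.   77.] [428. 256.] 0.71
side shaker_centre [295. 291.  44.] [231. 201.] 0.68
side shaker_centre [536. -56.  62.] [365. 228.] 0.57
side mill_head [456. 201.  39.] [293. 204.] 0.55
```

View pics/side1.png

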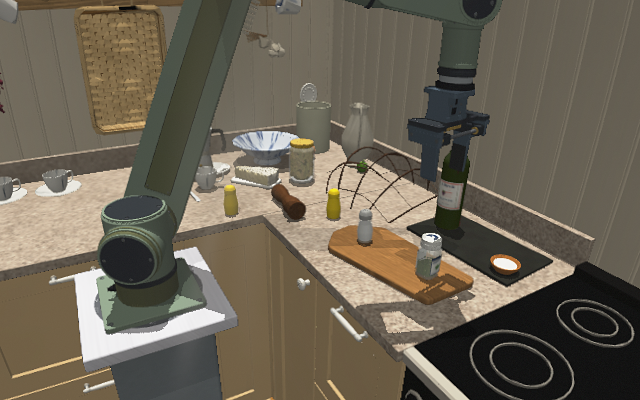

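Jar now stands upright in line at (429,256) in the picture. Next is the mill.

Request:
jog_arm(targets="91 -5 50 30 -0.05;91 -10 55 0 -0.1;91 -10 55 0 -0.14;91 -10 55 0 0;91 -10 55 0 0;91 -10 55 0 0;91 -10 55 0 0;91 -10 55 0 0")

```text
clock: 8.12
eef_pos: [508.1, 192.6, 294.7]
tcp_rot: [0.742, 0.671, -0.001, -0.0]
contact_force: [0.6, 0.3, -0.4]
finger_gap: 91.3
finger_force: 0.0
```

Request:
jog_arm(targets="91 -11 38 -20 0;91 -11 38 -20 0;91 -11 35 -20 0;91 -8 15 0 0;91 0 0 0 0;91 0 0 0 0")

```text
clock: 8.88
eef_pos: [468.7, 316.2, 236.8]
tcp_rot: [0.742, 0.671, 0.001, 0.001]
contact_force: [0.6, -0.1, 1.3]
finger_gap: 91.0
finger_force: 0.0
```

```bash
python3 - <<'E'
from h import *
im=shot('wrist','w2'); find('wrist',im,['mill_head','mill_foot'])
print(proj(im,[[470.4,329.7,25],[454.8,167.4,29],[474,367,25]]).round()); o=get_obs();print(o['eef_pos'],o['tcp_rot'])
E
```

```text
wrist mill_head [467. 296.  47.] [324. 199.] 0.77
wrist mill_foot [468. 295.  45.] [325. 199.] 0.85
wrist mill_foot [595. 441. 141.] [472.  30.] 0.5
[[324. 167.]
 [325. 290.]
 [324. 136.]]
[468.67171876 316.06809976 236.65581071] [7.42075992e-01 6.70315480e-01 5.49634038e-04 2.79232442e-04]
```

View pics/w2.png

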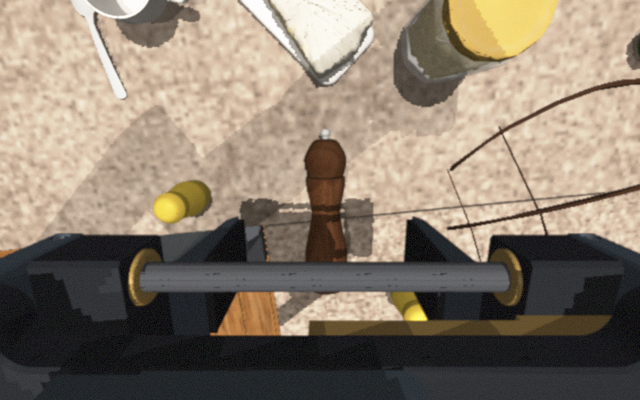

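The mill's head is at about (325,160) with its nut at (325,132), centred between the fingers. I'm going down onto the head.

Request:
jog_arm(targets="91 2 18 -40 0;91 0 0 -45 0;91 0 0 -45 0;91 0 0 -45 0;91 0 0 -35 0;91 0 0 -18 0;91 0 0 0 0;91 0 0 0 0")

```text
clock: 10.02
eef_pos: [471.0, 335.2, 9.1]
tcp_rot: [0.742, 0.671, 0.001, 0.0]
contact_force: [0.2, -0.2, 0.7]
finger_gap: 90.9
finger_force: 0.0
```

Request:
jog_arm(targets="60 0 0 0 0;45 0 0 0 0;40 0 0 0 0;40 0 0 0 0;40 0 0 0 0;40 0 0 0 0")

```text
clock: 10.78
eef_pos: [470.2, 335.0, 8.1]
tcp_rot: [0.742, 0.671, 0.0, 0.0]
contact_force: [0.3, -0.2, 0.4]
finger_gap: 47.3
finger_force: 30.0
```

Request:
jog_arm(targets="40 0 -4 17 0;40 -1 -6 16 0;40 -1 -7 16 0;40 -1 -9 15 0;40 -1 -10 14 0;40 -1 -12 13 0;40 -1 -13 11 0;40 -1 -14 10 0")

```text
clock: 11.78
eef_pos: [462.8, 258.9, 120.6]
tcp_rot: [0.742, 0.671, -0.0, 0.0]
contact_force: [0.3, 0.4, -2.2]
finger_gap: 47.7
finger_force: 30.0
```

```bash
python3 - <<'E'
from h import *
im=shot('side'); a=im['frame'][90:250,180:400]; cv2.imwrite('pics/s3.png',cv2.resize(a,(660,480)))
E
```

```text
(no output)
```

View pics/s3.png

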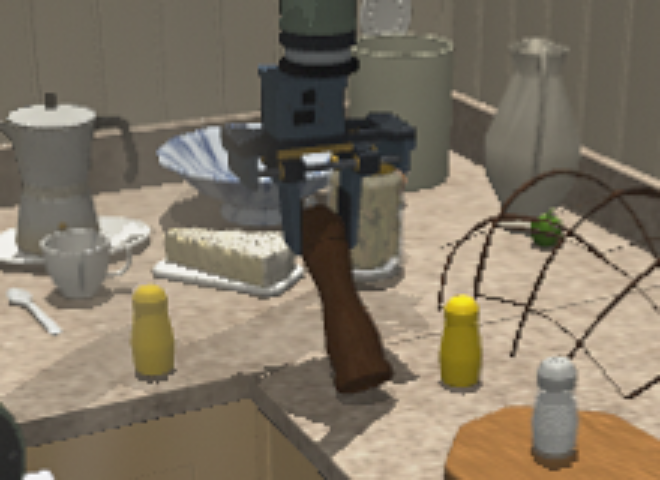

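The mill is rocking up between the pads, with its foot rim still on the worktop at about (360,385) in the crop. I'll finish the arc.

Request:
jog_arm(targets="40 -1 -15 8 0;40 -2 -16 7 0;40 -2 -16 5 0;40 -2 -17 3 0;40 -2 -17 1 0;40 -2 -17 0 0;40 -1 -13 0 0;40 0 0 0 0")

```text
clock: 12.82
eef_pos: [450.9, 148.1, 143.9]
tcp_rot: [0.742, 0.67, -0.0, -0.0]
contact_force: [0.9, -0.5, -1.6]
finger_gap: 47.8
finger_force: 30.0
```

```bash
python3 - <<'E'
from h import *
im=shot('side'); a=im['frame'][90:250,180:400]; cv2.imwrite('pics/s4.png',cv2.resize(a,(660,480)))
E
```

```text
(no output)
```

View pics/s4.png

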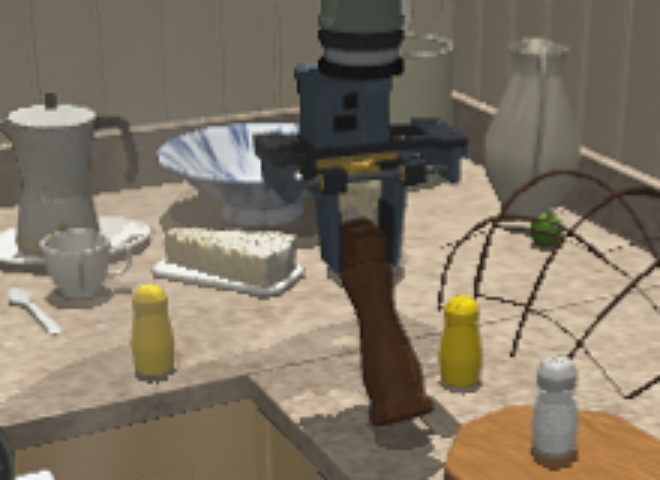

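The mill is about 15° short of upright and its foot has slid a little, because the head was carried slightly too high. I'll press gently and continue in -y.

Request:
jog_arm(targets="40 0 0 -3 0;40 -1 -8 -1 0;40 -1 -8 0 0;40 -1 -8 0 0;40 -1 -8 0 0;40 0 0 0 0")

```text
clock: 13.62
eef_pos: [446.9, 116.4, 140.1]
tcp_rot: [0.742, 0.671, 0.0, 0.0]
contact_force: [-0.1, -0.7, -1.6]
finger_gap: 47.5
finger_force: 30.0
```

```bash
python3 - <<'E'
from h import *
print(get_obs()['contact_force'])
im=shot('side'); a=im['frame'][90:250,180:400]; cv2.imwrite('pics/s5.png',cv2.resize(a,(660,480)))
E
```

```text
[-0.14710187 -0.68191436 -1.64995517]
```

View pics/s5.png

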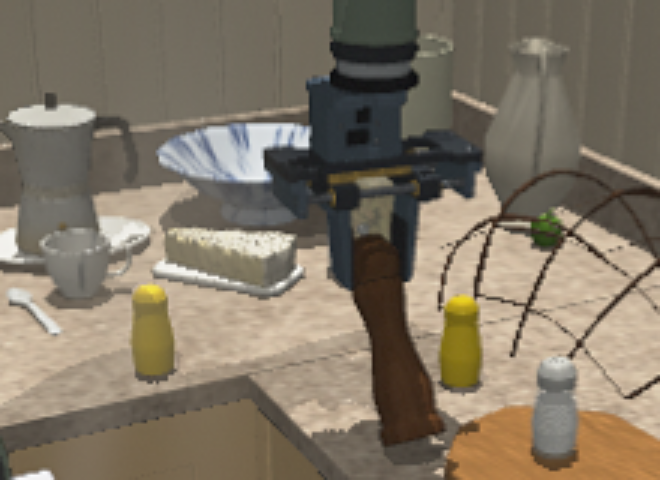

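```bash
cat > fit.py <<'E'
from h import *
im=shot('side'); o=get_obs(); h=o['eef_pos']+[0,0,17]
f=im['frame'].astype(int); m=((f[...,2]>f[...,0]*1.6)&(f[...,2]<120)).astype('uint8')
u0,v0=proj(im,h)[0]; m[:int(v0)-5]=0; m[:,:int(u0)-45]=0; m[:,int(u0)+70:]=0; m[int(v0)+120:]=0
n,l,s,c=cv2.connectedComponentsWithStats(m); i=1+s[1:,4].argmax(); print('head px',u0,v0,'blob',s[i],c[i])
ys,xs=np.where(l==i); print('low',ys.max(),xs[ys>ys.max()-3].mean())
d=np.array([.095,.995,0])
for a in range(-40,41,10):
    r=np.radians(a); ax=d*np.sin(r)+[0,0,np.cos(r)]; F=h-163*ax
    e1=d*np.cos(r)-np.array([0,0,np.sin(r)]); e2=np.array([.995,-.095,0])
    t=np.linspace(0,6.28,40)[:,None]; P=F+29*(np.cos(t)*e1+np.sin(t)*e2); q=proj(im,P)
    print(a,'foot z',P[:,2].min().round(1),F.round(0),'lowest px',q[q[:,1].argmax()].round(0),'u range',q[:,0].min().round(),q[:,0].max().round())
E
python3 fit.py
```

```text
head px 303.3351444900809 176.5247080918273 blob [ 298  171   30   68 1066] [310.26923077 205.47560976]
low 238 311.27777777777777
-40 foot z 13.6 [457. 221.  32.] lowest px [290. 212.] u range 281.0 299.0
-30 foot z 1.5 [455. 198.  16.] lowest px [294. 219.] u range 283.0 302.0
-20 foot z -6.0 [452. 172.   4.] lowest px [297. 226.] u range 286.0 306.0
-10 foot z -8.5 [450. 145.  -3.] lowest px [301. 231.] u range 289.0 309.0
0 foot z -5.9 [447. 117.  -6.] lowest px [303. 235.] u range 293.0 313.0
10 foot z -8.5 [444.  89.  -3.] lowest px [305. 237.] u range 296.0 317.0
20 foot z -6.0 [442.  61.   4.] lowest px [305. 238.] u range 300.0 321.0
30 foot z 1.4 [439.  36.  16.] lowest px [304. 238.] u range 304.0 325.0
40 foot z 13.6 [437.  13.  32.] lowest px [309. 238.] u range 307.0 329.0
```

The foot sits at about y = 35, so the mill really leans about 32° and has been dragged: the pads hold the head too stiffly. I'll raise the head slightly, with the foot still close to the top, and ease the fingers so the mill swings upright by its weight.

Request:
jog_arm(targets="40 0 5 6 0;40 0 5 4 0;47 0 0 0 0;47.3 0 0 0 0;47.5 0 0 0 0")

```text
clock: 14.35
eef_pos: [446.9, 127.0, 149.9]
tcp_rot: [0.742, 0.671, -0.0, -0.0]
contact_force: [-0.9, -0.5, -2.7]
finger_gap: 47.8
finger_force: 26.9
```

```bash
python3 fit.py
```

```text
head px 301.5639420974192 171.9749397176506 blob [ 296  166   30   68 1076] [308.40427509 200.54553903]
low 233 309.76190476190476
-40 foot z 23.4 [457. 231.  42.] lowest px [289. 208.] u range 279.0 298.0
-30 foot z 11.2 [455. 208.  26.] lowest px [292. 215.] u range 282.0 301.0
-20 foot z 3.8 [452. 182.  14.] lowest px [295. 221.] u range 285.0 304.0
-10 foot z 1.3 [450. 155.   6.] lowest px [299. 227.] u range 288.0 308.0
0 foot z 3.8 [447. 127.   4.] lowest px [301. 230.] u range 291.0 311.0
10 foot z 1.3 [444.  99.   6.] lowest px [303. 233.] u range 295.0 315.0
20 foot z 3.7 [442.  71.  14.] lowest px [302. 233.] u range 298.0 319.0
30 foot z 11.2 [439.  46.  26.] lowest px [302. 233.] u range 302.0 323.0
40 foot z 23.3 [437.  23.  42.] lowest px [307. 233.] u range 305.0 327.0
```

Request:
jog_arm(targets="48 0 0 0 0;48 0 0 0 0;48 0 0 0 0")

```text
clock: 14.78
eef_pos: [447.1, 127.1, 150.0]
tcp_rot: [0.742, 0.671, 0.0, 0.0]
contact_force: [-0.1, 0.0, -2.2]
finger_gap: 48.4
finger_force: 15.5
```

```bash
python3 fit.py|head -2
```

```text
head px 301.60775497534075 171.89482841869128 blob [294 166  21  65 989] [303.66734075 199.4934277 ]
low 230 305.06666666666666
```

Easing works: it has swung to within about 10° of upright. I'll go slightly further.

Request:
jog_arm(targets="48.3 0 0 0 0;48.3 0 0 0 0;48.3 0 0 0 0;48.3 0 0 0 0")

```text
clock: 15.32
eef_pos: [447.0, 127.0, 150.0]
tcp_rot: [0.742, 0.671, 0.0, 0.0]
contact_force: [-0.8, 0.1, -2.4]
finger_gap: 48.5
finger_force: 10.0
```

```bash
python3 fit.py|head -2;python3 fit.py|head -2
```

```text
head px 301.5856007620886 171.90374642807998 blob [294 166  21  66 990] [303.71212121 199.66262626]
low 231 305.0
head px 301.5902111151231 171.90158959763704 blob [294 166  22  66 991] [303.7235116  199.65993946]
low 231 305.0
```

Request:
jog_arm(targets="48.3 0 0 -2 0;48.3 0 0 -1 0;48.3 0 0 -1 0;48.3 0 0 -1 0;48.3 0 0 0 0;48.3 0 0 0 0")

```text
clock: 16.18
eef_pos: [450.8, 127.8, 148.4]
tcp_rot: [0.742, 0.671, 0.005, 0.003]
contact_force: [0.9, 0.0, 12.3]
finger_gap: 48.7
finger_force: 11.1
```

```bash
python3 fit.py
```

```text
head px 302.7260480495794 172.14057634563545 blob [295 167  21  65 975] [304.32307692 200.13333333]
low 231 305.1818181818182
-40 foot z 21.9 [461. 232.  41.] lowest px [290. 208.] u range 280.0 299.0
-30 foot z 9.8 [459. 209.  24.] lowest px [293. 215.] u range 283.0 302.0
-20 foot z 2.3 [456. 183.  12.] lowest px [296. 222.] u range 286.0 305.0
-10 foot z -0.2 [454. 156.   5.] lowest px [300. 227.] u range 289.0 309.0
0 foot z 2.4 [451. 128.   2.] lowest px [302. 230.] u range 292.0 312.0
10 foot z -0.2 [448. 100.   5.] lowest px [304. 233.] u range 296.0 316.0
20 foot z 2.3 [446.  72.  12.] lowest px [303. 233.] u range 300.0 320.0
30 foot z 9.7 [443.  47.  24.] lowest px [303. 233.] u range 303.0 324.0
40 foot z 21.9 [441.  24.  41.] lowest px [309. 233.] u range 307.0 328.0
```

The mill is pressed flat on its foot (12 N at z 148). I'll grip firmly and carry it upright and low round the shaker.

Request:
jog_arm(targets="48.3 0 0 4 0;40 0 0 0 0;40 0 0 0 0;40 0 0 0 0;40 0 0 10 0;40 0 0 13 0;40 0 0 10 0;40 0 0 0 0")

```text
clock: 17.23
eef_pos: [447.7, 127.2, 183.2]
tcp_rot: [0.742, 0.671, 0.001, 0.001]
contact_force: [0.9, 0.3, -2.2]
finger_gap: 47.7
finger_force: 30.0
```

```bash
python3 fit.py
```

```text
head px 301.7187761028422 160.47822869946958 blob [ 294  155   20   66 1007] [303.28897716 188.79245283]
low 220 303.72972972972974
-40 foot z 56.0 [457. 231.  75.] lowest px [289. 198.] u range 279.0 298.0
-30 foot z 43.8 [455. 208.  58.] lowest px [292. 205.] u range 282.0 301.0
-20 foot z 36.4 [452. 183.  46.] lowest px [295. 211.] u range 284.0 304.0
-10 foot z 33.9 [450. 155.  39.] lowest px [299. 216.] u range 288.0 308.0
0 foot z 36.5 [447. 127.  36.] lowest px [301. 220.] u range 291.0 312.0
10 foot z 33.9 [445.  99.  39.] lowest px [303. 222.] u range 295.0 316.0
20 foot z 36.4 [442.  72.  46.] lowest px [302. 222.] u range 298.0 320.0
30 foot z 43.8 [439.  46.  58.] lowest px [302. 222.] u range 302.0 324.0
40 foot z 56.0 [437.  23.  75.] lowest px [308. 222.] u range 306.0 327.0
```

Request:
jog_arm(targets="40 0 -15 0 0;40 1 -25 0 0;40 1 -35 0 0;40 1 -40 0 0;40 1 -40 0 0;40 1 -40 0 0;40 5 -35 0 0;40 10 -20 0 0")

```text
clock: 18.27
eef_pos: [466.3, -125.1, 181.6]
tcp_rot: [0.742, 0.67, -0.0, -0.0]
contact_force: [0.9, 0.6, -2.2]
finger_gap: 47.8
finger_force: 30.0
```

Request:
jog_arm(targets="40 16 -12 0 0;40 22 -8 0 0;40 24 0 0 0;40 20 0 0 0;40 12 0 0 0;40 4 0 0 0;40 0 0 0 0;40 0 0 0 0")

```text
clock: 19.27
eef_pos: [564.3, -143.0, 182.0]
tcp_rot: [0.742, 0.671, -0.0, -0.0]
contact_force: [-0.4, 1.4, -2.1]
finger_gap: 47.6
finger_force: 30.0
```

```bash
python3 fit.py; python3 - <<'E'
from h import *
im=shot('side'); a=im['frame'][120:310,300:500]; cv2.imwrite('pics/s6.png',cv2.resize(a,(600,570)))
E
```

```text
head px 400.4376966201788 188.21647862956988 blob [ 355  183  115  122 3191] [403.51989972 255.50423065]
low 304 427.93333333333334
-40 foot z 55.7 [574. -39.  74.] lowest px [375. 228.] u range 363.0 384.0
-30 foot z 43.5 [572. -62.  58.] lowest px [380. 236.] u range 367.0 388.0
-20 foot z 36.1 [570. -88.  46.] lowest px [385. 244.] u range 371.0 393.0
-10 foot z 33.6 [ 567. -115.   39.] lowest px [391. 250.] u range 376.0 399.0
0 foot z 36.1 [ 564. -143.   36.] lowest px [396. 255.] u range 382.0 405.0
10 foot z 33.6 [ 562. -171.   39.] lowest px [400. 258.] u range 388.0 412.0
20 foot z 36.0 [ 559. -198.   46.] lowest px [403. 260.] u range 394.0 419.0
30 foot z 43.4 [ 557. -224.   58.] lowest px [403. 260.] u range 401.0 426.0
40 foot z 55.6 [ 554. -247.   74.] lowest px [408. 260.] u range 408.0 433.0
```

View pics/s6.png

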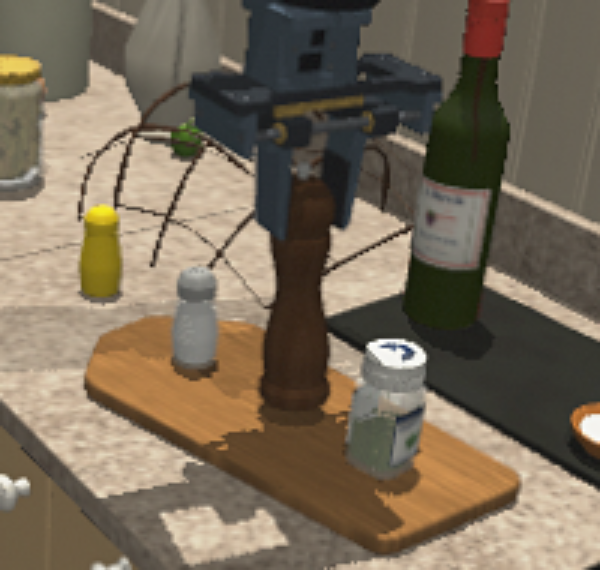

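Upright between the shaker (crop 195,320) and the jar (385,410). I'm lowering, easing and releasing it.

Request:
jog_arm(targets="40 0 3 -5 0;40 0 0 -5 0;40 0 0 -3 0;48 0 0 0 0;48.2 0 0 0 0;48.3 0 0 -1 0;48.3 0 0 -1 0;48.3 0 0 -1 0")

```text
clock: 20.38
eef_pos: [565.0, -140.0, 165.9]
tcp_rot: [0.742, 0.671, 0.0, 0.0]
contact_force: [-0.3, -0.5, -2.4]
finger_gap: 48.5
finger_force: 10.8
```

Request:
jog_arm(targets="48.3 0 0 -1 0;48.3 0 0 -1 0;48.3 0 0 0 0")

```text
clock: 20.75
eef_pos: [565.5, -140.3, 165.4]
tcp_rot: [0.742, 0.671, 0.0, 0.001]
contact_force: [-0.3, 0.0, 4.7]
finger_gap: 48.1
finger_force: 10.8
```

Seated with about 5 N of contact. I'll open and retreat straight up.

Request:
jog_arm(targets="50 0 0 1 0;55 0 0 0 0;70 0 0 0 0;91 0 0 0 0;91 0 0 0 0;91 0 0 0 0;91 0 0 20 0;91 0 0 40 0")

```text
clock: 21.75
eef_pos: [563.9, -139.7, 223.9]
tcp_rot: [0.742, 0.671, -0.001, -0.002]
contact_force: [0.8, 0.0, 0.1]
finger_gap: 90.9
finger_force: 0.0
```

Request:
jog_arm(targets="91 0 0 50 0;91 0 0 50 0;91 -40 40 0 0;91 -45 40 0 0;91 -45 40 0 0;91 -45 40 0 0;91 -30 40 0 0;91 0 0 0 0")

```text
clock: 22.75
eef_pos: [358.1, 61.6, 325.6]
tcp_rot: [0.74, 0.673, 0.001, 0.0]
contact_force: [0.3, -0.1, -0.3]
finger_gap: 90.8
finger_force: 0.0
```

```bash
python3 - <<'E'
from h import *
for c in ['top','side']:
    im=shot(c,c+'9'); find(c,im,['jar_centre','shaker_centre','mill_foot'],2)
    if c=='top': T=im
A=cv2.imread('pics/top9.png')[130:210,335:455]; B=cv2.imread('pics/side9.png')[170:310,320:480]
A=cv2.resize(A,(780,520),interpolation=2)
B=cv2.resize(B,(594,520))
cv2.imwrite('pics/f.png',cv2.resize(np.hstack([A,B]),(800,303)))
C=np.array([565.5,-142.5,17]);u=np.array([.983,.186,0]);v=np.array([-.186,.983,0])
for n,y,z in [('shaker',105,107),('mill',0,217),('jar',-105,115)]: print(n,proj(T,C+v*y+[0,0,z-17])[0],proj(T,C+v*y)[0])
E
```

```text
top jar_centre [ 581. -239.  114.] [424. 156.] 0.55
top shaker_centre [295. 302.  81.] [267. 244.] 0.57
top shaker_centre [551. 145.  80.] [312. 169.] 0.56
top mill_foot [ 556. -144.  182.] [400. 160.] 0.87
side shaker_centre [293. 293.  45.] [230. 201.] 0.58
side shaker_centre [531. -59.  62.] [364. 229.] 0.57
side mill_foot [535. -54.  59.] [364. 228.] 0.64
side mill_foot [ 553. -161.  108.] [397. 227.] 0.56
shaker [365.78828733 167.92422948] [363.56307791 172.76912586]
mill [400.92102983 154.67059276] [391.94430842 166.94165338]
jar [426.00159847 155.17201502] [420.20416061 161.14304103]
```

View pics/f.png

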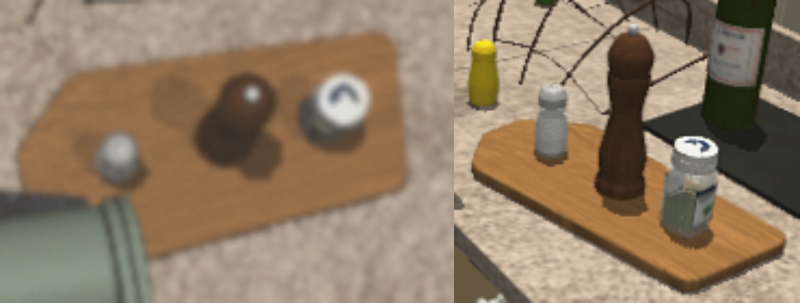

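The final picture shows the mill upright, with its nut within 1 px of the predicted place. The jar is also within 1 px and the shaker within 2 px (about 6 mm). The robot is clear.

```bash
python3 -c "
from cell import order; print(order.job_done())"
```

```text
the job is handed in; nothing more can be done
None
```

The job is handed in: the mill stands upright at mid-board, with the shaker and the moved spice jar in one evenly spaced row, finished at about 23 s of the 53 s limit; no verdict was returned, and I checked the final positions only in the camera images.

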